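# Take the used-up tape roll off its post

### The arm

A 6-joint arm with a two-finger parallel gripper is mounted at the origin on a cart in front of the work surface, level with it; the furniture and walls round the work are solid. World frame = base frame: x ahead of the robot, y to its left, z up, the work surface at z = 0. Lengths are in m, angles in rad, forces in N, time in s.
With the tool pointing down it reaches from about 0.3 to 0.85 m from the base axis. Payload 4.2 kg.
Tool frame: the origin (TCP) lies at the very end of the fingers, on their centre line; the grasp point (between the pads) lies 19 mm behind it (manip.tcp_to_grasp is the x of the grasp point in the tool frame, in m); x points along the fingers, z is the direction in which the jaws open and shut, and the axes are right-handed (so a half turn about x gives the same grasp; the last joint's range is limited). The gripper opens to 91 mm and grips with 3 to 60 N. Pads are 32 mm wide; open, the fingers measure 118 mm over their backs; the gripper's body (76 mm by 178 mm) begins 60 mm behind the grasp point.
Start: joints at [1.265, 0.32, 1.565, -0, 1.257, -0.02], TCP at [0.162, 0.552, 0.214] pointing down, gripper open.
Joint ranges: [-3.11, 3.11], [-0.84, 2.01], [0.21, 2.61], [-1.34, 4.49], [0.05, 2.63], [-2.56, 2.56]. Speed limits (rad/s): [2.57, 2.57, 3.14, 3.14, 3.14, 3.14].

### API

Orientations are given as a unit quaternion [x, y, z, w].
In Python, from workcell import manip gives the robot as it stands. The module is installed in compiled form; this text tells all that it offers.
- The arm moves only by the tool send_rows, never from a script. Its argument "commands" is a list of rows, each an object of numbers: "dx", "dy", "dz": the shift along the world's x, y, z in cm; "wx", "wy", "wz": the turn, a rotation vector about the world's x, y, z in rad. In form: [{"dx": .., "dy": .., "dz": .., "wx": .., "wy": .., "wz": ..}, ...]. A call has 1 to 20 rows; each row is the pose to reach, as a shift and turn from the pose commanded when the call began; what a row does not reach only later rows make up. A row lasts 1/12 s, in which the tool goes at most 41.7 mm and 7.16 degrees, less where a joint would pass 70% of its speed; a pose out of reach is approached as far as the arm can. A call with a gripper value outside its range is refused whole. "grip" is the finger opening in cm, from 0 to 9.12, set as the call begins (left out, the last holds). The fingers move at their own pace and stop on an object; "newtons" is the grip in N (left out, the last holds). Time passes only in rows, so rows that repeat a pose let the fingers close. It gives the time, the measured TCP pose, the force and the opening at its end, in the units of the state.
- manip.get_obs(): the state, without advancing time (a new reading comes with each control period).
- manip.read_camera(name): name is "side" or "top" or "wrist"; returns a dict with "pixels" (384x512x3 uint8, red, green, blue), "depth" (384x512 float32, m along the optical axis (not along the pixel's ray), 0 where there is no reading), "vfov" (degrees; the focal length in pixels is half the picture's height over the tangent of half this angle, whatever the lens; pixels are square), "cx", "cy" (the principal point, pixels), "D" ([k1, k2, p1, p2, k3] as OpenCV has them; the pictures are not rectified), "world_to_cam" (4x4, takes a point from world to camera coordinates); the wrist camera has in their place "tool_from_camera" (4x4, takes a point from camera to tool coordinates, whose origin is the TCP and whose axes are the tool frame's). Camera axes: x right, y down, z forward; pixel columns grow to the right and rows downward; lengths in m; the calibration is good to about 2 mm. A picture is of the moment at which its call begins: read the wrist's pose just before it.
- manip.sign_off(): hands the job in, once; it reports no verdict.
The state is a dict: "time_s": time; "joint_pos": joint angles; "qvel": joint speeds; "joint_torque": joint torques, N m; "ee_pos": TCP position; "tool_rot": TCP orientation; "wrist_force": force on the tool from outside, world axes, zero at the start; "torque": the same for the moment, N m; "grip_width": finger opening in m.
Only numpy, scipy, OpenCV 4.12 (cv2) and the standard library are available. Lean on these libraries where they do the work, as an engineer would, in place of code of your own. Each camera call takes 0.05 s, during which the arm holds its last target.

### The job

The slimmer of the two rolls of freezer tape on the wooden stand is nearly used up. Slide it straight up off its post and lay it flat in the middle of the white saucer; set it down gently, do not drop it, and leave the full roll on its post.

Things in the scene. Friction and masses are not known exactly. Their poses are not given: they have to be found in the camera images.
- tape_slim_center (a point): nearly used-up roll of cream paper tape, a rigid ring: 44 mm outside, 26 mm bore, 36 mm high, about 40 g. The point is its centre, half-way up on its axis; z is its axis. It starts on either one of the stand's two posts, resting on the post's shoulder, underside 22 mm and top 58 mm above the worktop; best gripped a little above its middle
- tape_full_center (a point): the full roll on the other post: same tape, bore and height, but 66 mm outside. The point is its centre; z is its axis. It stays on its post
- stand: fixed wooden base 170 x 70 x 12 mm, long along its x; origin under its centre on the worktop, z up. Steel posts 14 mm thick at x = -55, +55 mm, y = 0; shoulders 36 mm wide, 22 mm above the worktop; post tops 72 mm up: a roll rises 50 mm to come free. On its right is a bin 0.29 m tall (world x 0.42 to 0.75, y -0.16 to 0.17): come over it or round its front
- saucer: white round saucer, loose on the worktop, left of the stand; 124 mm across, its rim 14 mm high, origin at the centre of its underside, z up. The roll is to lie on its flat floor, 77 mm across, 5 mm above the worktop
There are look-alikes about, which are no part of the job. Leave any orange or red look-alike of the part that bears tape_slim_center alone.

How it is judged:
By the outcome, as a careful person would: the job done as asked, in the order asked, and still so for the second after the job is handed in, with the robot touching nothing.
It also fails if it takes over 48 s, if anything falls off the work surface, if the arm or the gripper's body presses on something with over 40 N, if the wrist force passes 120 N, or if a joint passes its speed limit or range.

## Working session

There is one attempt and no reset: what is moved stays moved. The work goes in short steps, Python scripts to look and compute and a tool call to move; the robot and the scene stay as the last step left them, time stands still between calls to the robot, and variables do not carry over. Pictures are saved under pics/ and viewed, and the job is handed in when it is done.

Besides the shell and the picture viewer there is one more tool, called after "Call:" as a command line: name --argument value ..., lists and objects as JSON in quotes. send_rows: Moves the arm, as the interface text tells. Its arguments: {"type":"object","properties":{"commands":{"type":"array"},"grip":{"type":"number"},"newtons":{"type":"number"}},"required":["commands"]}

```bash
mkdir -p pics
cat > h.py <<'E'
import numpy as np, cv2
from workcell import manip
from scipy.spatial.transform import Rotation as R
def cam(n):
    o=manip.get_obs(); c=manip.read_camera(n)
    h=c["pixels"].shape[0]; f=h/2/np.tan(np.radians(c["vfov"])/2)
    K=np.array([[f,0,c["cx"]],[0,f,c["cy"]],[0,0,1]])
    if "world_to_cam" in c: T=np.linalg.inv(np.array(c["world_to_cam"]))
    else:
        W=np.eye(4); W[:3,:3]=R.from_quat(o["tool_rot"]).as_matrix(); W[:3,3]=o["ee_pos"]
        T=W@np.array(c["tool_from_camera"])
    return c,K,np.array(c["D"],float),T
def ray(px,K,D,T):
    p=cv2.undistortPoints(np.array(px,float).reshape(-1,1,2),K,D).reshape(-1,2)
    d=np.c_[p,np.ones(len(p))]@T[:3,:3].T
    return T[:3,3],d
def onplane(px,z,K,D,T):
    o,d=ray(px,K,D,T); return o+d*((z-o[2])/d[:,2])[:,None]
def depthpts(px,c,K,D,T):
    o,d=ray(px,K,D,T); px=np.array(px,int).reshape(-1,2)
    return o+d*c["depth"][px[:,1],px[:,0]][:,None]
def save(n,im,s=1):
    im=cv2.cvtColor(im,cv2.COLOR_RGB2BGR)
    if s!=1: im=cv2.resize(im,None,fx=s,fy=s,interpolation=cv2.INTER_CUBIC)
    cv2.imwrite(f"pics/{n}.png",im)
E
python3 - <<'E'
from h import *
print(manip.get_obs(), manip.tcp_to_grasp)
for n in ["side","top","wrist"]:
    c,K,D,T=cam(n); save(n+"0",c["pixels"],1.5); print(n,T[:3,3].round(3),T[:3,2].round(3),K[0,0],D)
E
```

```text
{'time_s': 0.0, 'joint_pos': array([ 1.26498778e+00,  3.20294326e-01,  1.56564495e+00, -1.40238460e-05,
        1.25740956e+00, -2.00125358e-02]), 'qvel': array([ 4.97950796e-04, -2.18345069e-04, -1.23107176e-03,  6.40920670e-04,
       -6.23004958e-05,  7.22755483e-04]), 'joint_torque': array([-2.43325470e-03, -4.12443209e+01, -2.31972849e+01,  7.23168603e-02,
        4.58345760e-02, -1.32565829e-04]), 'ee_pos': array([0.1619659 , 0.55120059, 0.21313212]), 'tool_rot': array([-0.42406455,  0.56661037,  0.42333284,  0.56560698]), 'wrist_force': array([ 0.21828768, -0.85191666, -0.31839657]), 'torque': array([ 0.04362099, -0.00428181,  0.04141371]), 'grip_width': 0.0912314612962857} -0.0188
side [ 0.092 -0.309  0.454] [ 0.496  0.724 -0.479] 460.9468039580372 [-0.00549407  0.          0.          0.          0.        ]
top [0.416 0.308 0.905] [ 0.127  0.    -0.992] 381.8763786886228 [-0.05553663  0.          0.          0.          0.        ]
wrist [0.099 0.57  0.384] [ 0.225 -0.068 -0.972] 336.26229420563374 [-0.02914235  0.          0.          0.          0.        ]
```

View pics/top0.png

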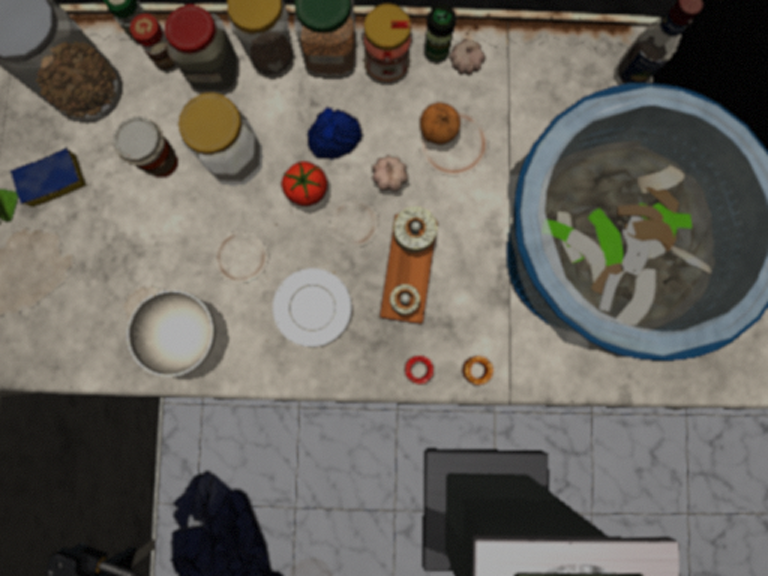

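View pics/side0.png

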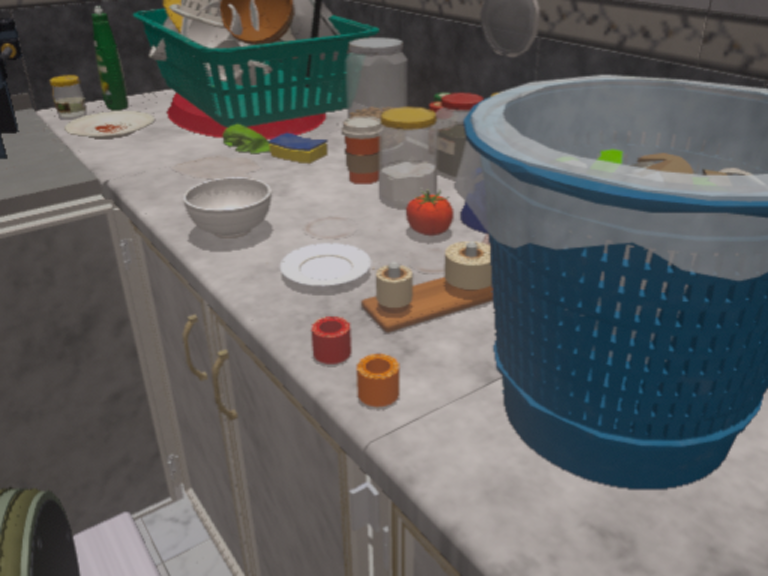

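View pics/wrist0.png

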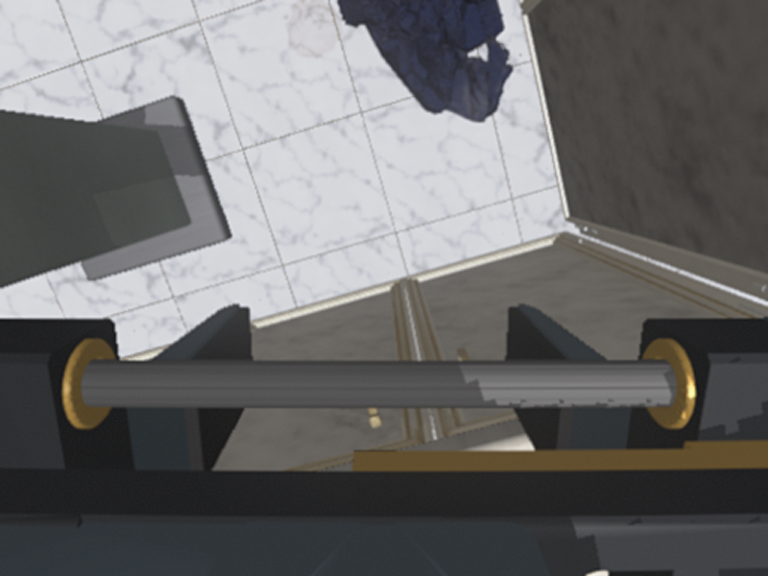

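Top view (1.5× picture): on the stand are the slim cream roll at (405,298) and the full cream roll at (415,228). Look-alikes are a red ring at (419,369) and an orange ring at (478,370), both off the stand. The target is the slim cream roll on the near post. The saucer is at (312,308), and the bowl at (172,333) is not involved. Next I'll measure and take an enlarged crop.

```bash
cat > m.py <<'E'
from h import *
c,K,D,T=cam("top"); im=c["pixels"]
save("topcrop",im[120:270,170:350],4)
hsv=cv2.cvtColor(im,cv2.COLOR_RGB2HSV)
# colours / heights near
for n,p in dict(slim=(270,198),full=(277,152),saucer=(208,205),table=(235,230)).items():
    print(n,im[p[1],p[0]],hsv[p[1],p[0]])
# height map from depth
v,u=np.mgrid[90:260,170:350]; px=np.c_[u.ravel(),v.ravel()]
P=depthpts(px,c,K,D,T)
m=(P[:,2]>0.05)&(P[:,2]<0.064)
M=np.zeros(im.shape[:2],np.uint8); M[px[m,1],px[m,0]]=255
nn,lab,st,ce=cv2.connectedComponentsWithStats(M)
for i in range(1,nn):
    if st[i,4]>40:
        cnt=cv2.findContours((lab==i).astype(np.uint8),0,2)[0][0]
        (cx,cy),r=cv2.minEnclosingCircle(cnt)
        w=onplane([[cx,cy],[cx+r,cy],[cx-r,cy]],0.058,K,D,T)
        print("ring",ce[i].round(1),st[i,4],w[0].round(4),"dia",np.linalg.norm(w[1]-w[2]).round(4), "zmed",np.median(P[lab[px[:,1],px[:,0]]==i,2]).round(4))
# stand orange-brown
S=((hsv[...,0]<14)&(hsv[...,1]>120)&(hsv[...,2]>60)).astype(np.uint8)
S[:138]=0;S[220:]=0;S[:,:245]=0;S[:,300:]=0
cnt=max(cv2.findContours(S,0,2)[0],key=cv2.contourArea)
r=cv2.minAreaRect(cnt);b=cv2.boxPoints(r)
print("stand",r,onplane(b,0.012,K,D,T).round(3).tolist(), onplane([r[0]],0.012,K,D,T))
# saucer
B=((hsv[...,1]<25)&(hsv[...,2]>165)).astype(np.uint8);B[:175]=0;B[240:]=0;B[:,:175]=0;B[:,240:]=0
cnt=max(cv2.findContours(B,0,2)[0],key=cv2.contourArea)
e=cv2.fitEllipse(cv2.convexHull(cnt))
w=onplane([e[0],(e[0][0]+e[1][0]/2,e[0][1]),(e[0][0]-e[1][0]/2,e[0][1])],0.014,K,D,T)
print("saucer",e,w[0],np.linalg.norm(w[1]-w[2]))
print("saucer floor z",depthpts([e[0]],c,K,D,T))
print(manip.get_obs()["time_s"])
E
python3 m.py
```

```text
slim [166 166 159] [ 30  11 166]
full [114 114 102] [ 30  27 114]
saucer [175 174 175] [150   1 175]
table [147 140 128] [ 19  33 147]
ring [219.8  93.6] 110 [0.7631 0.3969 0.058 ] dia 0.0582 zmed 0.0556
ring [202. 120.] 387 [0.6919 0.4367 0.058 ] dia 0.0577 zmed 0.0532
ring [276.9 151.7] 566 [0.6205 0.2633 0.058 ] dia 0.066 zmed 0.0582
ring [340.7 180.3] 94 [0.5628 0.1121 0.058 ] dia 0.1096 zmed 0.0617
ring [270. 199.] 197 [0.5119 0.2773 0.058 ] dia 0.0432 zmed 0.0583
stand ((271.0577697753906, 186.124267578125), (28.282636642456055, 54.81662368774414), 8.746162414550781) [[0.488, 0.315, 0.012], [0.618, 0.298, 0.012], [0.609, 0.231, 0.012], [0.48, 0.249, 0.012]] [[0.54813807 0.27334344 0.012     ]]
saucer ((207.18504333496094, 204.20704650878906), (50.42355728149414, 52.38365936279297), 36.441673278808594) [0.50128516 0.42224233 0.014     ] 0.11839839353606707
saucer floor z [[0.50199591 0.4231954  0.00657067]]
0.2
```

View pics/topcrop.png

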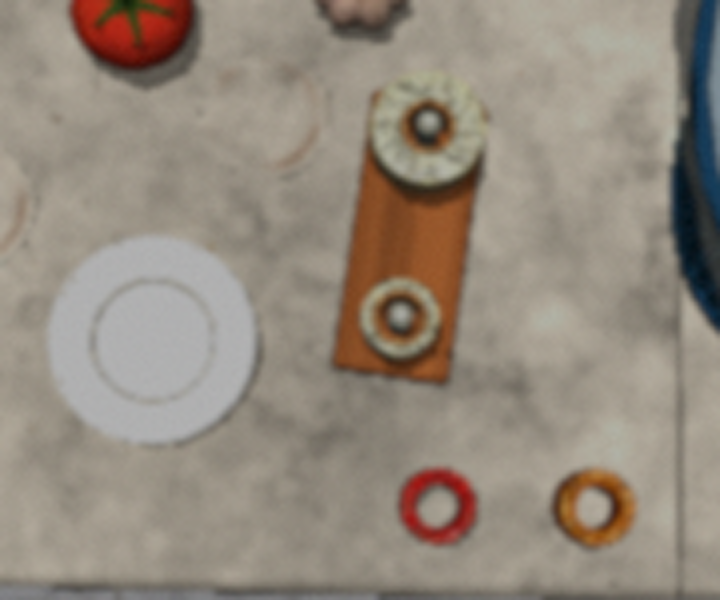

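The crop confirms it. The slim cream ring (400,316 in the crop) sits round the near post, measured at 43 mm diameter and top z 58 mm. It is 109.5 mm from the full ring, which is 66 mm across. Next I'll cross-check with the side view and work out the turn.

Run:
```python
from h import *
o=manip.get_obs(); M=R.from_quat(o["tool_rot"]).as_matrix()
print("x",M[:,0].round(3),"z",M[:,2].round(3),"jawang",np.degrees(np.arctan2(M[1,2],M[0,2])),o["ee_pos"])
c,K,D,T=cam("side"); im=c["pixels"]
hsv=cv2.cvtColor(im,cv2.COLOR_RGB2HSV)
w2c=np.linalg.inv(T)
for n,p in dict(slimtop=(.512,.2773,.058),slimposttop=(.512,.2773,.072),slimbot=(.512,.2773,.022),sauc=(.5013,.4222,.005),full=(.6205,.2633,.072)).items():
    q,_=cv2.projectPoints(np.array([p]),cv2.Rodrigues(w2c[:3,:3])[0],w2c[:3,3],K,D); q=q.ravel(); print(n,q.round(1))
    cv2.drawMarker(im,tuple(int(round(x)) for x in q),(255,0,255),0,5,1)
save("sidecrop",im[140:240,180:340],5)
```

```text
x [-0.    -0.001 -1.   ] z [ 0.282  0.959 -0.001] jawang 73.62621341526912 [0.16202867 0.55139402 0.21346135]
slimtop [262.6 181.5]
slimposttop [262.6 174.5]
slimbot [262.7 198.8]
sauc [217.3 178.2]
full [314.2 161.2]
```

View pics/sidecrop.png

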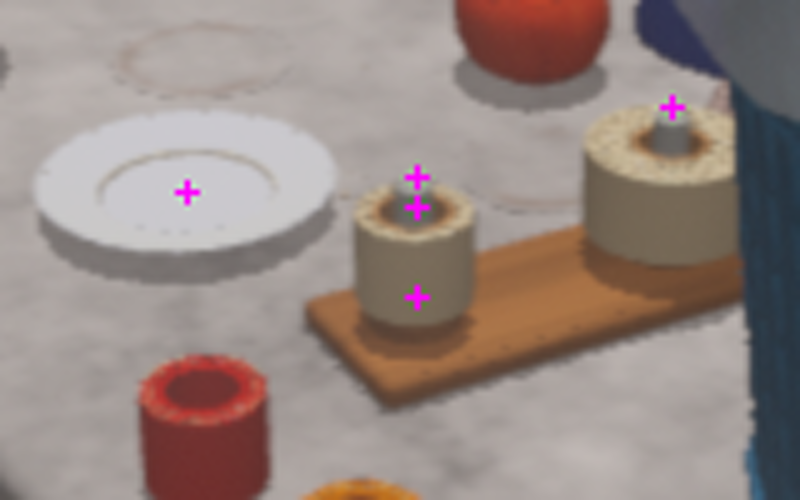

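Side view: the projected points land on the slim post's top and ring and on the saucer centre, to about 1 mm, so the two views agree. I'll move above the roll with the jaws across the stand.

Call:
send_rows --commands '[{"dx": 1.5, "dy": -1.2, "dz": 0}, {"dx": 4, "dy": -3, "dz": 0}, {"dx": 7, "dy": -5.5, "dz": 0, "wz": 0.03}, {"dx": 10, "dy": -8, "dz": 0, "wz": 0.06}, {"dx": 13, "dy": -10.2, "dz": 0, "wz": 0.09}, {"dx": 16, "dy": -12.5, "dz": 0, "wz": 0.12}, {"dx": 19, "dy": -15, "dz": 0, "wz": 0.157}, {"dx": 22, "dy": -17.3, "dz": 0, "wz": 0.157}, {"dx": 25, "dy": -19.6, "dz": -1, "wz": 0.157}, {"dx": 28, "dy": -22, "dz": -2.5, "wz": 0.157}, {"dx": 31, "dy": -24.4, "dz": -4.5, "wz": 0.157}, {"dx": 33.5, "dy": -26.3, "dz": -6, "wz": 0.157}, {"dx": 34.7, "dy": -27.2, "dz": -7, "wz": 0.157}, {"dx": 35, "dy": -27.5, "dz": -7.4, "wz": 0.157}, {"dx": 35, "dy": -27.5, "dz": -7.4, "wz": 0.157}, {"dx": 35, "dy": -27.5, "dz": -7.4, "wz": 0.157}, {"dx": 35, "dy": -27.5, "dz": -7.4, "wz": 0.157}]' --grip 9.1 --newtons 15

```text
$.commands[0]: bad value
```

Run:
```python
from h import *
o=manip.get_obs(); M=R.from_quat(o["tool_rot"]).as_matrix()
print(o["time_s"],o["ee_pos"],"x",M[:,0].round(3),"z",M[:,2].round(3),o["wrist_force"])
c,K,D,T=cam("wrist"); im=c["pixels"]; save("wrist1",im,1.5)
w2c=np.linalg.inv(T)
for n,p in dict(slimtop=(.512,.2773,.058),post=(.512,.2773,.072),full=(.6205,.2633,.072)).items():
    q,_=cv2.projectPoints(np.array([p]),cv2.Rodrigues(w2c[:3,:3])[0],w2c[:3,3],K,D); q=q.ravel(); print(n,q.round(1))
    cv2.drawMarker(im,tuple(int(round(x)) for x in q),(255,0,255),0,5,1)
save("wrist1m",im,1.5)
```

```text
0.25 [0.16203269 0.55148795 0.21357405] x [-0.    -0.001 -1.   ] z [ 0.282  0.959 -0.001] [-0.43759277 -0.41567151 -0.54404206]
slimtop [127.4 484.2]
post [123.6 495.7]
full [144.8 551.9]
```

View pics/wrist1m.png

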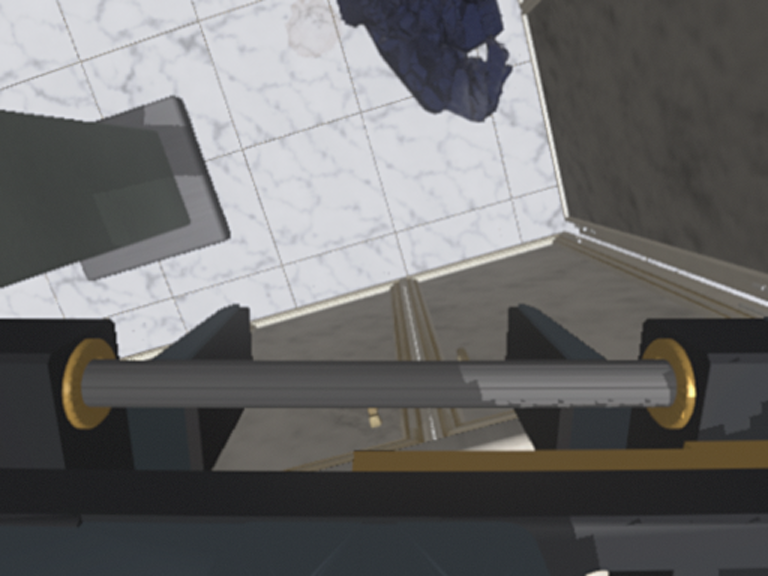

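The call was refused and nothing moved; it seems every key must be present. I'll resend with all six.

Call:
send_rows --commands '[{"dx": 1.5, "dy": -1.2, "dz": 0, "wx": 0, "wy": 0, "wz": 0}, {"dx": 4, "dy": -3, "dz": 0, "wx": 0, "wy": 0, "wz": 0}, {"dx": 7, "dy": -5.5, "dz": 0, "wx": 0, "wy": 0, "wz": 0.03}, {"dx": 10, "dy": -8, "dz": 0, "wx": 0, "wy": 0, "wz": 0.06}, {"dx": 13, "dy": -10.2, "dz": 0, "wx": 0, "wy": 0, "wz": 0.09}, {"dx": 16, "dy": -12.5, "dz": 0, "wx": 0, "wy": 0, "wz": 0.12}, {"dx": 19, "dy": -15, "dz": 0, "wx": 0, "wy": 0, "wz": 0.157}, {"dx": 22, "dy": -17.3, "dz": 0, "wx": 0, "wy": 0, "wz": 0.157}, {"dx": 25, "dy": -19.6, "dz": -1, "wx": 0, "wy": 0, "wz": 0.157}, {"dx": 28, "dy": -22, "dz": -2.5, "wx": 0, "wy": 0, "wz": 0.157}, {"dx": 31, "dy": -24.4, "dz": -4.5, "wx": 0, "wy": 0, "wz": 0.157}, {"dx": 33.5, "dy": -26.3, "dz": -6, "wx": 0, "wy": 0, "wz": 0.157}, {"dx": 34.7, "dy": -27.2, "dz": -7, "wx": 0, "wy": 0, "wz": 0.157}, {"dx": 35, "dy": -27.5, "dz": -7.4, "wx": 0, "wy": 0, "wz": 0.157}, {"dx": 35, "dy": -27.5, "dz": -7.4, "wx": 0, "wy": 0, "wz": 0.157}, {"dx": 35, "dy": -27.5, "dz": -7.4, "wx": 0, "wy": 0, "wz": 0.157}, {"dx": 35, "dy": -27.5, "dz": -7.4, "wx": 0, "wy": 0, "wz": 0.157}]' --grip 9.1 --newtons 15

```text
time_s: 1.72
ee_pos: [0.5114, 0.2781, 0.141]
tool_rot: [-0.467, 0.53, 0.467, 0.531]
wrist_force: [-1.0, 1.5, 0.6]
grip_width: 0.091
```

Run:
```python
from h import *
o=manip.get_obs(); M=R.from_quat(o["tool_rot"]).as_matrix()
print(o["time_s"],o["ee_pos"],"x",M[:,0].round(3),"z",M[:,2].round(3),np.degrees(np.arctan2(M[1,2],M[0,2])),o["wrist_force"])
c,K,D,T=cam("wrist"); im=c["pixels"]
w2c=np.linalg.inv(T)
for n,p in dict(slimtop=(.512,.2773,.058),post=(.512,.2773,.072),full=(.6205,.2633,.072),tcp=o["ee_pos"]).items():
    q,_=cv2.projectPoints(np.array([p]),cv2.Rodrigues(w2c[:3,:3])[0],w2c[:3,3],K,D); q=q.ravel(); print(n,q.round(1))
    cv2.drawMarker(im,tuple(int(round(x)) for x in q),(255,0,255),0,5,1)
save("wrist2",im,1.5)
```

```text
1.7167 [0.51138137 0.27812319 0.14102609] x [ 0.001  0.001 -1.   ] z [0.127 0.992 0.001] 82.71492105720701 [-0.9577273   1.49244351  0.55139405]
slimtop [250.9 194.8]
post [250.8 199.5]
full [250.9 328.1]
tcp [251.8 232.4]
```

View pics/wrist2.png

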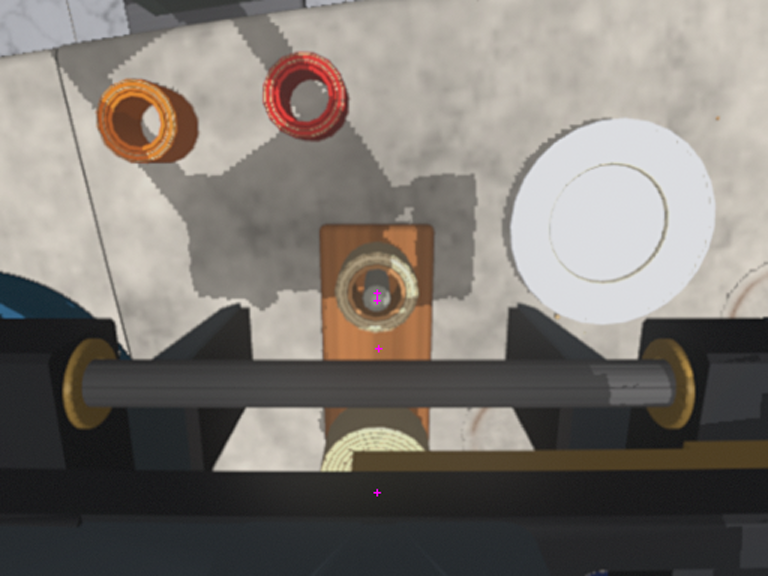

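Wrist view: the slim roll and post project within about 1 px of where I expected (376,297 in the 1.5× picture), and the fingers straddle it with room. I'll descend.

Call:
send_rows --commands '[{"dx": 0, "dy": 0, "dz": -1, "wx": 0, "wy": 0, "wz": 0}, {"dx": 0, "dy": 0, "dz": -3, "wx": 0, "wy": 0, "wz": 0}, {"dx": 0, "dy": 0, "dz": -5, "wx": 0, "wy": 0, "wz": 0}, {"dx": 0, "dy": 0, "dz": -7, "wx": 0, "wy": 0, "wz": 0}, {"dx": 0, "dy": 0, "dz": -9, "wx": 0, "wy": 0, "wz": 0}, {"dx": 0, "dy": 0, "dz": -10.3, "wx": 0, "wy": 0, "wz": 0}, {"dx": 0, "dy": 0, "dz": -11, "wx": 0, "wy": 0, "wz": 0}, {"dx": 0, "dy": 0, "dz": -11.1, "wx": 0, "wy": 0, "wz": 0}, {"dx": 0, "dy": 0, "dz": -11.1, "wx": 0, "wy": 0, "wz": 0}, {"dx": 0, "dy": 0, "dz": -11.1, "wx": 0, "wy": 0, "wz": 0}, {"dx": 0, "dy": 0, "dz": -11.1, "wx": 0, "wy": 0, "wz": 0}]' --grip 6.5

```text
time_s: 2.68
ee_pos: [0.5128, 0.2772, 0.0301]
tool_rot: [-0.467, 0.53, 0.467, 0.532]
wrist_force: [0.4, -0.4, -0.3]
grip_width: 0.0649
```

Call:
send_rows --commands '[{"dx": 0, "dy": 0, "dz": 0, "wx": 0, "wy": 0, "wz": 0}, {"dx": 0, "dy": 0, "dz": 0, "wx": 0, "wy": 0, "wz": 0}, {"dx": 0, "dy": 0, "dz": 0, "wx": 0, "wy": 0, "wz": 0}, {"dx": 0, "dy": 0, "dz": 0, "wx": 0, "wy": 0, "wz": 0}, {"dx": 0, "dy": 0, "dz": 0, "wx": 0, "wy": 0, "wz": 0}, {"dx": 0, "dy": 0, "dz": 0, "wx": 0, "wy": 0, "wz": 0}, {"dx": 0, "dy": 0, "dz": 0, "wx": 0, "wy": 0, "wz": 0}, {"dx": 0, "dy": 0, "dz": 0, "wx": 0, "wy": 0, "wz": 0}, {"dx": 0, "dy": 0, "dz": 0, "wx": 0, "wy": 0, "wz": 0}, {"dx": 0, "dy": 0, "dz": 0, "wx": 0, "wy": 0, "wz": 0}]' --grip 3.5 --newtons 15

```text
time_s: 3.52
ee_pos: [0.5123, 0.2768, 0.0293]
tool_rot: [-0.467, 0.531, 0.467, 0.531]
wrist_force: [-0.4, 0.2, 4.9]
grip_width: 0.0444
```

Gripped at 44.4 mm, matching the roll. I'll lift straight up, a little first and then clear.

Call:
send_rows --commands '[{"dx": 0, "dy": 0, "dz": 0.3, "wx": 0, "wy": 0, "wz": 0}, {"dx": 0, "dy": 0, "dz": 0.8, "wx": 0, "wy": 0, "wz": 0}, {"dx": 0, "dy": 0, "dz": 1.4, "wx": 0, "wy": 0, "wz": 0}, {"dx": 0, "dy": 0, "dz": 2, "wx": 0, "wy": 0, "wz": 0}, {"dx": 0, "dy": 0, "dz": 2, "wx": 0, "wy": 0, "wz": 0}, {"dx": 0, "dy": 0, "dz": 2, "wx": 0, "wy": 0, "wz": 0}]'

```text
time_s: 4.02
ee_pos: [0.5124, 0.2768, 0.0495]
tool_rot: [-0.467, 0.531, 0.467, 0.532]
wrist_force: [0.7, -0.2, -0.1]
grip_width: 0.0442
```

Run:
```python
from h import *
c,K,D,T=cam("side"); save("side3",c["pixels"][100:250,160:360],4)
```

```text
(no output)
```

View pics/side3.png

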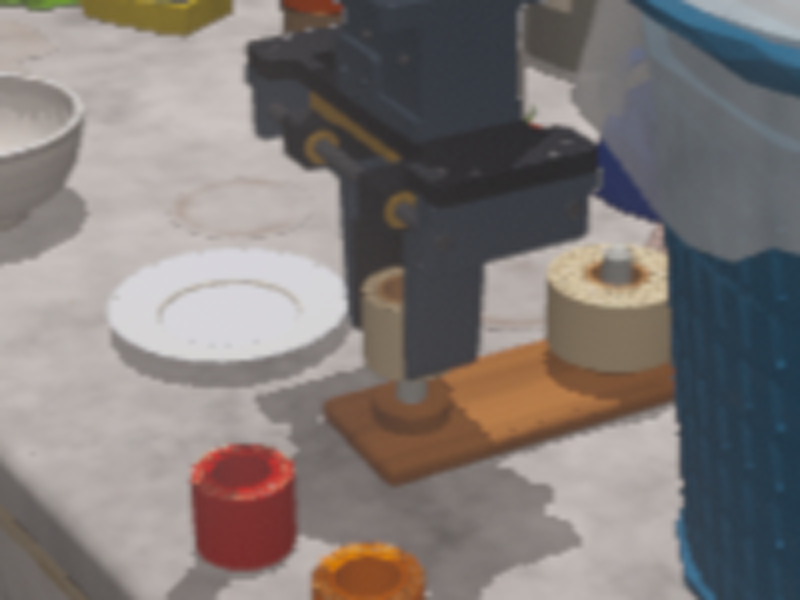

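Side view: the roll (crop 385,325) is rising upright with the fingers, the bare post shows below it at (410,390), and the full roll is undisturbed. I'll keep going up and then across to the saucer.

Call:
send_rows --commands '[{"dx": 0, "dy": 0, "dz": 1, "wx": 0, "wy": 0, "wz": 0}, {"dx": 0, "dy": 0, "dz": 2.3, "wx": 0, "wy": 0, "wz": 0}, {"dx": 0, "dy": 0, "dz": 3.6, "wx": 0, "wy": 0, "wz": 0}, {"dx": 0, "dy": 0, "dz": 4.8, "wx": 0, "wy": 0, "wz": 0}, {"dx": 0, "dy": 0, "dz": 5.6, "wx": 0, "wy": 0, "wz": 0}, {"dx": 0, "dy": 0, "dz": 6, "wx": 0, "wy": 0, "wz": 0}, {"dx": 0, "dy": 0, "dz": 6, "wx": 0, "wy": 0, "wz": 0}, {"dx": 0, "dy": 0.8, "dz": 6, "wx": 0, "wy": 0, "wz": 0}, {"dx": -0.2, "dy": 2.5, "dz": 6, "wx": 0, "wy": 0, "wz": 0}, {"dx": -0.4, "dy": 4.5, "dz": 6, "wx": 0, "wy": 0, "wz": 0}, {"dx": -0.5, "dy": 6.5, "dz": 6, "wx": 0, "wy": 0, "wz": 0}, {"dx": -0.7, "dy": 8.5, "dz": 6, "wx": 0, "wy": 0, "wz": 0}, {"dx": -0.8, "dy": 10.5, "dz": 6, "wx": 0, "wy": 0, "wz": 0}, {"dx": -1, "dy": 12.5, "dz": 6, "wx": 0, "wy": 0, "wz": 0}, {"dx": -1.1, "dy": 13.8, "dz": 6, "wx": 0, "wy": 0, "wz": 0}, {"dx": -1.1, "dy": 14.5, "dz": 6, "wx": 0, "wy": 0, "wz": 0}, {"dx": -1.1, "dy": 14.5, "dz": 6, "wx": 0, "wy": 0, "wz": 0}, {"dx": -1.1, "dy": 14.5, "dz": 6, "wx": 0, "wy": 0, "wz": 0}, {"dx": -1.1, "dy": 14.5, "dz": 6, "wx": 0, "wy": 0, "wz": 0}]'

```text
time_s: 5.65
ee_pos: [0.5011, 0.4207, 0.1087]
tool_rot: [-0.467, 0.532, 0.467, 0.531]
wrist_force: [0.3, 0.6, -0.4]
grip_width: 0.0442
```

Run:
```python
from h import *
o=manip.get_obs(); print(o["ee_pos"])
c,K,D,T=cam("wrist"); im=c["pixels"]; save("wrist4",im,1.5)
hsv=cv2.cvtColor(im,cv2.COLOR_RGB2HSV); print(hsv[150,200],hsv[150,300])
w2c=np.linalg.inv(T)
p=np.array([[.5013+.062*np.cos(a),.4222+.062*np.sin(a),.014] for a in np.linspace(0,6.28,60)]+[[.5013+.0385*np.cos(a),.4222+.0385*np.sin(a),.005] for a in np.linspace(0,6.28,60)])
q,_=cv2.projectPoints(p,cv2.Rodrigues(w2c[:3,:3])[0],w2c[:3,3],K,D)
for x in q.reshape(-1,2):
    cv2.circle(im,tuple(int(round(v)) for v in x),0,(255,0,255),-1)
save("wrist4m",im,1.5)
c,K,D,T=cam("side"); save("side4",c["pixels"][80:230,130:330],4)
```

```text
[0.50108853 0.42065036 0.108723  ]
[ 21  31 192] [ 21  31 200]
```

View pics/wrist4m.png

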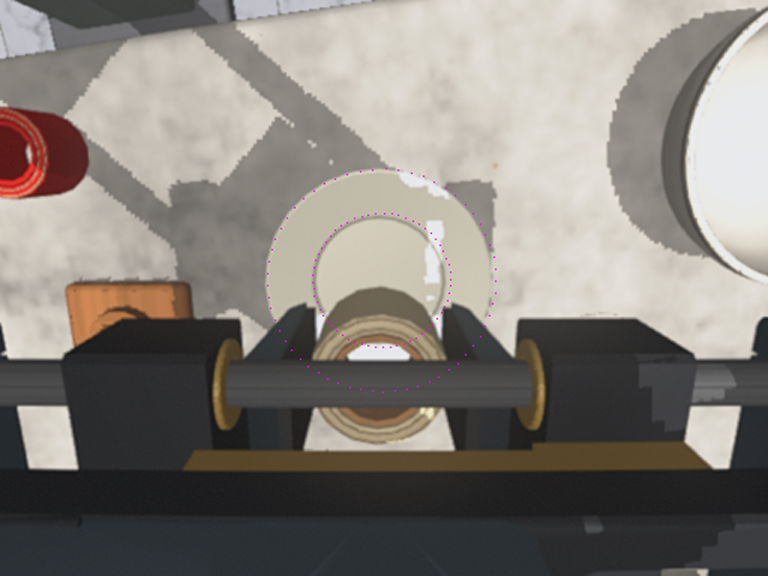

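View pics/side4.png

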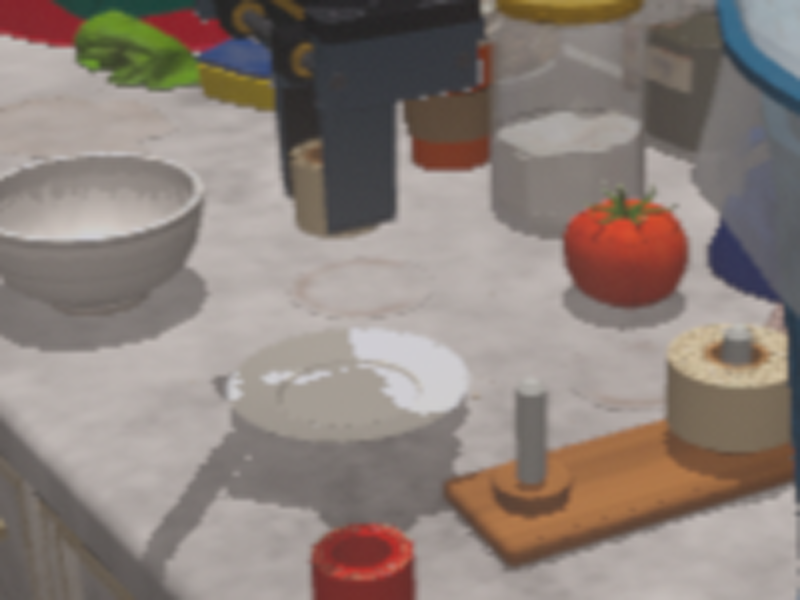

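Wrist view: the roll hangs upright between the fingers over the saucer, and the predicted rims (magenta) agree to 1–2 mm. Side view: the empty post is at (530,435) and the full roll is in place at (735,385). I'll lower most of the way, then finish in small steps.

Call:
send_rows --commands '[{"dx": 0, "dy": 0, "dz": -1, "wx": 0, "wy": 0, "wz": 0}, {"dx": 0, "dy": 0, "dz": -2.5, "wx": 0, "wy": 0, "wz": 0}, {"dx": 0, "dy": 0, "dz": -4, "wx": 0, "wy": 0, "wz": 0}, {"dx": 0, "dy": 0, "dz": -5.5, "wx": 0, "wy": 0, "wz": 0}, {"dx": 0, "dy": 0, "dz": -7, "wx": 0, "wy": 0, "wz": 0}, {"dx": 0, "dy": 0, "dz": -8, "wx": 0, "wy": 0, "wz": 0}, {"dx": 0, "dy": 0, "dz": -8.6, "wx": 0, "wy": 0, "wz": 0}, {"dx": 0, "dy": 0, "dz": -8.8, "wx": 0, "wy": 0, "wz": 0}, {"dx": 0, "dy": 0, "dz": -8.8, "wx": 0, "wy": 0, "wz": 0}, {"dx": 0, "dy": 0, "dz": -8.8, "wx": 0, "wy": 0, "wz": 0}, {"dx": 0, "dy": 0, "dz": -8.8, "wx": 0, "wy": 0, "wz": 0}]'

```text
time_s: 6.67
ee_pos: [0.5016, 0.4221, 0.0219]
tool_rot: [-0.467, 0.53, 0.467, 0.532]
wrist_force: [-0.9, 0.6, 0.1]
grip_width: 0.044
```

Run:
```python
from h import *
o=manip.get_obs(); print(o["ee_pos"],o["wrist_force"])
c,K,D,T=cam("side"); save("side5",c["pixels"][110:230,150:310],5)
```

```text
[0.50164109 0.42212421 0.0219152 ] [-0.85560345  0.61644797  0.11705225]
```

View pics/side5.png

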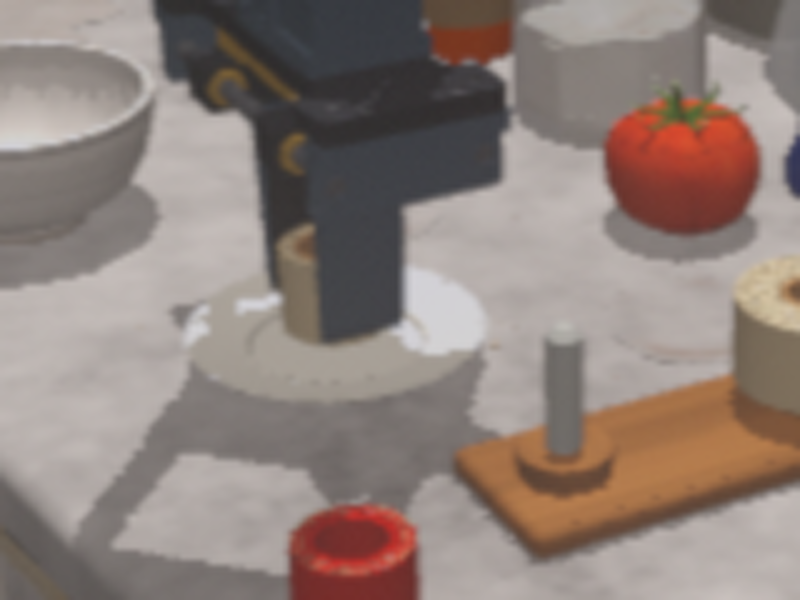

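Side view: the roll hangs just above the saucer floor at (300,290) in the crop. I expect about 9 mm more.

Call:
send_rows --commands '[{"dx": 0, "dy": 0, "dz": -0.2, "wx": 0, "wy": 0, "wz": 0}, {"dx": 0, "dy": 0, "dz": -0.4, "wx": 0, "wy": 0, "wz": 0}, {"dx": 0, "dy": 0, "dz": -0.6, "wx": 0, "wy": 0, "wz": 0}, {"dx": 0, "dy": 0, "dz": -0.7, "wx": 0, "wy": 0, "wz": 0}, {"dx": 0, "dy": 0, "dz": -0.75, "wx": 0, "wy": 0, "wz": 0}, {"dx": 0, "dy": 0, "dz": -0.8, "wx": 0, "wy": 0, "wz": 0}, {"dx": 0, "dy": 0, "dz": -0.8, "wx": 0, "wy": 0, "wz": 0}, {"dx": 0, "dy": 0, "dz": -0.8, "wx": 0, "wy": 0, "wz": 0}, {"dx": 0, "dy": 0, "dz": -0.8, "wx": 0, "wy": 0, "wz": 0}]'

```text
time_s: 7.47
ee_pos: [0.5012, 0.4217, 0.013]
tool_rot: [-0.467, 0.531, 0.467, 0.531]
wrist_force: [-0.4, 0.0, -0.2]
grip_width: 0.044
```

Call:
send_rows --commands '[{"dx": 0, "dy": 0, "dz": -0.04, "wx": 0, "wy": 0, "wz": 0}, {"dx": 0, "dy": 0, "dz": -0.08, "wx": 0, "wy": 0, "wz": 0}, {"dx": 0, "dy": 0, "dz": -0.1, "wx": 0, "wy": 0, "wz": 0}, {"dx": 0, "dy": 0, "dz": -0.1, "wx": 0, "wy": 0, "wz": 0}, {"dx": 0, "dy": 0, "dz": -0.1, "wx": 0, "wy": 0, "wz": 0}]'

```text
time_s: 7.88
ee_pos: [0.5011, 0.4217, 0.012]
tool_rot: [-0.467, 0.531, 0.467, 0.531]
wrist_force: [-0.4, -0.0, -0.7]
grip_width: 0.0443
```

Call:
send_rows --commands '[{"dx": 0, "dy": 0, "dz": -0.03, "wx": 0, "wy": 0, "wz": 0}, {"dx": 0, "dy": 0, "dz": -0.05, "wx": 0, "wy": 0, "wz": 0}, {"dx": 0, "dy": 0, "dz": -0.05, "wx": 0, "wy": 0, "wz": 0}, {"dx": 0, "dy": 0, "dz": -0.05, "wx": 0, "wy": 0, "wz": 0}]'

```text
time_s: 8.22
ee_pos: [0.5011, 0.4217, 0.0119]
tool_rot: [-0.467, 0.531, 0.467, 0.531]
wrist_force: [-1.4, -1.5, 3.9]
grip_width: 0.0442
```

Run:
```python
from h import *
o=manip.get_obs(); print(o["ee_pos"],o["wrist_force"])
c,K,D,T=cam("side"); save("side6",c["pixels"][140:210,170:270],8)
```

```text
[0.50110675 0.42169037 0.0118852 ] [-1.35441473 -1.4658867   3.91891011]
```

View pics/side6.png

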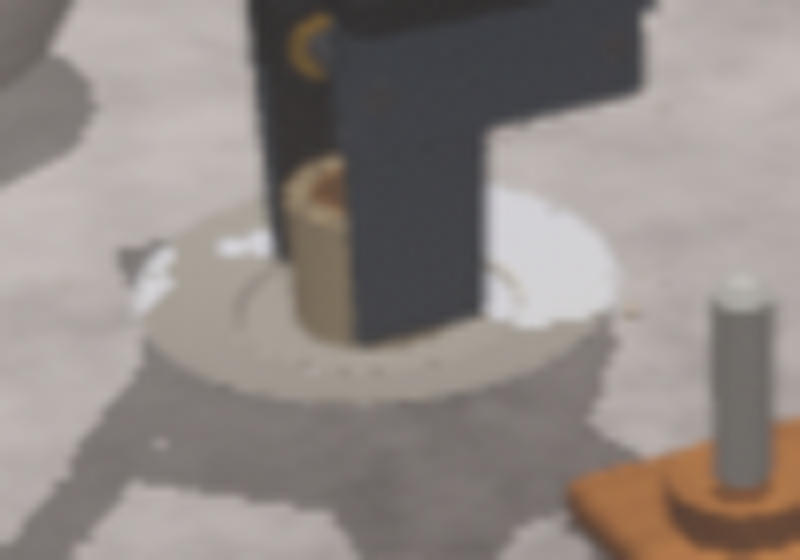

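Contact: the force rose to 3.9 N at z = 11.9 mm, where I expected 12. In the picture the roll sits on the saucer floor at (320,270). I'll open gently by about 5 mm each side, so the fingers stay off the saucer's slope, then rise.

Call:
send_rows --commands '[{"dx": 0, "dy": 0, "dz": 0, "wx": 0, "wy": 0, "wz": 0}, {"dx": 0, "dy": 0, "dz": 0, "wx": 0, "wy": 0, "wz": 0}, {"dx": 0, "dy": 0, "dz": 0, "wx": 0, "wy": 0, "wz": 0}, {"dx": 0, "dy": 0, "dz": 0, "wx": 0, "wy": 0, "wz": 0}, {"dx": 0, "dy": 0, "dz": 0, "wx": 0, "wy": 0, "wz": 0}]' --grip 5.4

```text
time_s: 8.68
ee_pos: [0.5011, 0.4217, 0.0112]
tool_rot: [-0.467, 0.531, 0.467, 0.531]
wrist_force: [0.4, -0.5, 0.1]
grip_width: 0.054
```

Call:
send_rows --commands '[{"dx": 0, "dy": 0, "dz": 0.3, "wx": 0, "wy": 0, "wz": 0}, {"dx": 0, "dy": 0, "dz": 1, "wx": 0, "wy": 0, "wz": 0}, {"dx": 0, "dy": 0, "dz": 2, "wx": 0, "wy": 0, "wz": 0}, {"dx": 0, "dy": 0, "dz": 3.5, "wx": 0, "wy": 0, "wz": 0}, {"dx": 0, "dy": 0, "dz": 5.5, "wx": 0, "wy": 0, "wz": 0}, {"dx": 0, "dy": 0, "dz": 8, "wx": 0, "wy": 0, "wz": 0}, {"dx": 0, "dy": 0, "dz": 11, "wx": 0, "wy": 0, "wz": 0}, {"dx": 0, "dy": 0, "dz": 14, "wx": 0, "wy": 0, "wz": 0}, {"dx": -2, "dy": 1, "dz": 17, "wx": 0, "wy": 0, "wz": 0}, {"dx": -5, "dy": 2, "dz": 19, "wx": 0, "wy": 0, "wz": 0}, {"dx": -8, "dy": 3.5, "dz": 20, "wx": 0, "wy": 0, "wz": 0}, {"dx": -11, "dy": 5, "dz": 20, "wx": 0, "wy": 0, "wz": 0}, {"dx": -14, "dy": 6.5, "dz": 20, "wx": 0, "wy": 0, "wz": 0}, {"dx": -17, "dy": 8, "dz": 20, "wx": 0, "wy": 0, "wz": 0}, {"dx": -19, "dy": 9, "dz": 20, "wx": 0, "wy": 0, "wz": 0}, {"dx": -20, "dy": 9.5, "dz": 20, "wx": 0, "wy": 0, "wz": 0}, {"dx": -20, "dy": 9.5, "dz": 20, "wx": 0, "wy": 0, "wz": 0}, {"dx": -20, "dy": 9.5, "dz": 20, "wx": 0, "wy": 0, "wz": 0}, {"dx": -20, "dy": 9.5, "dz": 20, "wx": 0, "wy": 0, "wz": 0}]'

```text
time_s: 10.27
ee_pos: [0.3024, 0.5162, 0.2118]
tool_rot: [-0.467, 0.531, 0.466, 0.532]
wrist_force: [0.6, -0.0, 0.3]
grip_width: 0.054
```

Run:
```python
from h import *
o=manip.get_obs(); print(o["time_s"],o["ee_pos"],o["wrist_force"],np.abs(o["qvel"]).max())
c,K,D,T=cam("top"); im=c["pixels"]; save("top7",im[120:270,150:350],4)
v,u=np.mgrid[150:260,170:300]; px=np.c_[u.ravel(),v.ravel()]
P=depthpts(px,c,K,D,T)
for lo,hi,z in ((.034,.05,.041),(.052,.064,.058)):
    m=(P[:,2]>lo)&(P[:,2]<hi)
    M=np.zeros(im.shape[:2],np.uint8); M[px[m,1],px[m,0]]=255
    nn,lab,st,ce=cv2.connectedComponentsWithStats(M)
    for i in range(1,nn):
        if st[i,4]>60:
            cnt=cv2.findContours((lab==i).astype(np.uint8),0,2)[0][0]
            (x,y),r=cv2.minEnclosingCircle(cnt); w=onplane([[x,y],[x+r,y],[x-r,y]],z,K,D,T)
            print(z,(x,y),w[0].round(4),"dia",np.linalg.norm(w[1]-w[2]).round(4),"z",np.median(P[lab[px[:,1],px[:,0]]==i,2]).round(4))
hsv=cv2.cvtColor(im,cv2.COLOR_RGB2HSV)
B=((hsv[...,1]<25)&(hsv[...,2]>165)).astype(np.uint8);B[:175]=0;B[240:]=0;B[:,:175]=0;B[:,240:]=0
cnt=max(cv2.findContours(B,0,2)[0],key=cv2.contourArea); e=cv2.fitEllipse(cv2.convexHull(cnt))
print("saucer",e,onplane([e[0]],.014,K,D,T))
c,K,D,T=cam("side"); save("side7",c["pixels"][110:230,150:350],4)
```

```text
10.2667 [0.30237686 0.5161945  0.21177346] [ 0.57306894 -0.02446089  0.34582049] 0.010990220495512409
0.041 (206.17857360839844, 203.35714721679688) [0.5006 0.4211 0.041 ] dia 0.0438 z 0.0407
0.041 (279.5806579589844, 246.11289978027344) [0.4084 0.2526 0.041 ] dia 0.043 z 0.0356
0.058 (277.0, 152.5) [0.6187 0.2631 0.058 ] dia 0.0646 z 0.0583
saucer ((207.00994873046875, 204.0807647705078), (51.02278137207031, 53.29087829589844), 42.117027282714844) [[0.50157193 0.42266528 0.014     ]]
```

View pics/top7.png

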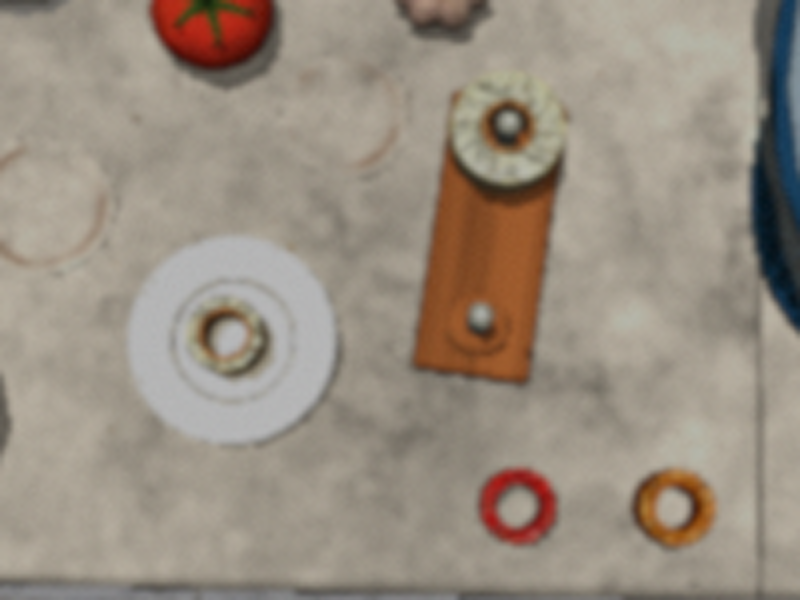

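View pics/side7.png

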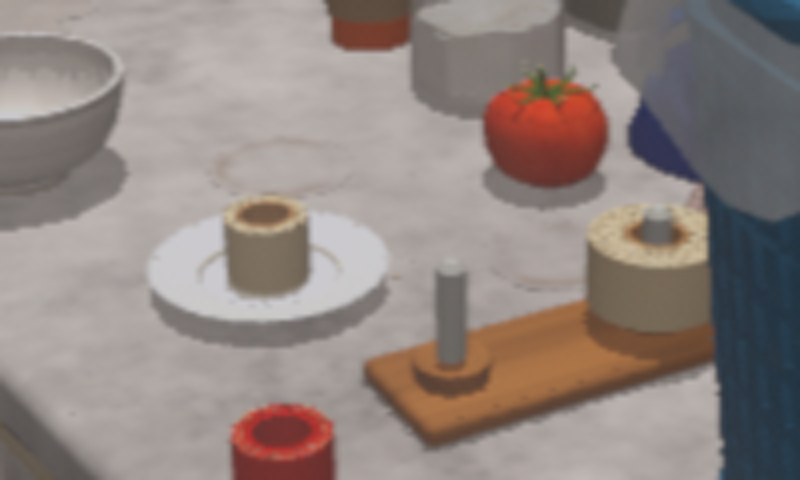

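The top view (229,337) and side view (267,245) both show the roll flat in the saucer's middle. Its centre is about 2 mm from the saucer's, and its top is at z = 40.7 mm where 41 was expected. The full roll is on its post, the look-alikes haven't moved, and the gripper is clear. I'll hand in.

```bash
python3 -c "
from workcell import manip
print(manip.sign_off())"
```

```text
the job is handed in; nothing more can be done
None
```

The slim cream roll is lying flat in the middle of the white saucer, and I handed the job in at about 10.4 s of the 48 s allowed. I slid it straight up off the near post, lowered it until I felt about 4 N of contact, then opened the fingers and backed away.

**Last checks:**
- **Roll:** its centre is about 2 mm from the saucer's centre, which is within the calibration. Its top is at 40.7 mm, against the 41 mm expected when it rests on the floor.
- **Everything else:** the full roll is still on its post, and the red and orange look-alikes have not moved. The saucer did not shift measurably, and the gripper is touching nothing.
- **Refused command:** my first move call was rejected because rows left out some values. Nothing moved, and I resent it in full.
- **Disagreement:** the full roll's measured centre differed by about 2 mm in x between the two top views. Its outline was under-measured the second time (64.6 mm instead of 66 mm), so I take this as measurement noise, since the arm never came near it.

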